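Set the seed meter to its long scale line

TASK

Set the seed meter: push the upright fin of its round dial sideways with a fingertip, turning the dial either way round until the white index mark on the dial lines up with the one long line on the metal scale ring around it. Do not pinch the fin between the fingers or pull the dial up, leave the tin, the clay pot and the marker where they are, and take the hand clear when the mark is on the line.

Things in the scene. Friction and masses are not known exactly. Their poses are not given: they have to be found in the camera images.
- seed_meter: Round grey cast base of the seed meter, 192 mm across and 14 mm high, screwed to the table by three small lugs that reach 113 mm from its centre; fixed. Origin at the centre of its underside, on the table; z up.
- scale_ring: Metal scale ring, 180 mm across, clamped on the base at a different angle each time, its top 18 mm above the table; fixed. 23 thin short black lines (8 mm long, 2 mm wide) and one long black line (22 mm long, 4 mm wide) stand every 15 degrees, pointing at the centre. Origin on the dial's axis; the long line lies on the ring's own -x side.
- long_line (a point): Point on the seam between dial and ring, 65 mm from the dial's axis, at the inner end of the long line: the target.
- dial (a joint): Angle of the black dial in rad, growing counter-clockwise seen from above; a full turn is free either way from 0, at 0 the index mark points along the base's own -x. It turns with light drag (0.08 N m, about 3 N at the fin) and stays where it is left.
- dial_lift (a joint): How far the dial has been pulled up, m. 0 = down in its seat, held only by its weight of about 0.27 kg.
- dial_axis (a point): Centre of the dial's top face, about 27 mm above the table. The dial is 129 mm across and carries at its centre a boss 22 mm across, 6 mm high.
- index_mark (a point): Outer end of the dial's index mark on the seam, 65 mm from the axis, about 27 mm above the table. The mark is a white line 4 mm wide on the dial's black face, from the rim inward to the foot of the fin; a white line along the top of the fin continues it.
- fin_cheek_a: One flat side plate of the dial's upright grey fin (28 x 4 x 28 mm, origin at its centre), clockwise of the index line seen from above: pushing on it turns the dial counter-clockwise. The fin is 12 mm thick in all, stands radially in line with the index mark from 12 to 48 mm from the axis, and its top is about 61 mm above the table (34 mm above the dial's face).
- fin_cheek_b: The other side plate of the fin, same size, counter-clockwise of the index line: pushing on it turns the dial clockwise.
- pin_tin: Bystander: round flat tin with lid, 70 mm across, 36 mm high, loose. Origin at the centre of its underside.
- clay_pot: Bystander: small clay pot, 53 mm across, 48 mm high, loose. Origin at the centre of its underside.
- marker: Bystander: black marker, 131 mm long, 14 mm thick, lying loose on the table. Origin under its middle, length along its x.

How it is judged (in metres and radians):
At the end, for the whole second after the job is handed in: The dial's index mark stands within 4 mm of the long scale line, measured at the seam 65 mm from the axis (a quarter of a scale division); the dial is at rest and down in its seat (within 2 mm); tin, pot and marker are within 15 mm of where they stood (horizontal distance between index_mark and long_line below 0.004 m and velocity of joint dial between -0.03 and 0.03 rad/s and value of joint dial_lift below 0.002 m and distance of each of pin_tin, clay_pot, marker from where it was at the start of the episode below 0.015 m); the robot touches nothing.
It fails at once if the fin is pinched: both its side plates pressed at once by more than 1.5 N (contact force between the fingers and fin_cheek_a above 1.5 N and contact force between the fingers and fin_cheek_b above 1.5 N).
It fails at once if the dial is pulled up by more than 5 mm (value of joint dial_lift above 0.005 m).
It fails at once if the tin, the pot or the marker is moved more than 15 mm (distance of any of pin_tin, clay_pot, marker from where it was at the start of the episode above 0.015 m).
It also fails if it takes over 48 s, if anything falls off the work surface, if the arm or the gripper's body presses on something with over 40 N, if the wrist force passes 120 N, or if a joint passes its speed limit or range.

ROBOT

A 6-joint arm with a two-finger parallel gripper is mounted at the origin on a cart in front of the work surface, level with it; the furniture and walls round the work are solid. World frame = base frame: x ahead of the robot, y to its left, z up, the work surface at z = 0. Lengths are in mm, angles in rad, forces in N, time in s.
With the tool pointing down it reaches from about 350 to 975 mm from the base axis. Payload 7.1 kg.
Tool frame: the origin (TCP) lies midway between the tips of the shut fingers; the grasp point (between the pads) lies 19 mm behind it (ctrl.hold_point_z is the distance from the TCP to the grasp point, in mm); z points along the fingers, y is the direction in which the jaws open and shut (so a half turn about z gives the same grasp; the last joint's range is limited). The gripper opens to 88 mm and grips with 3 to 60 N. Pads are 20 mm wide; open, the fingers measure 115 mm over their backs; the gripper's body (75 mm by 178 mm) begins 61 mm behind the grasp point.
Start: joints at [1.273, 0.423, 1.63, -0, 1.089, -0.019], TCP at [171.97, 600.858, 187.675] pointing down, gripper open.
Joint ranges: [-3, 3], [-0.9, 2.11], [0.09, 2.58], [-1.31, 4.45], [0.11, 2.69], [-2.54, 2.54]. Speed limits (rad/s): [2.39, 2.39, 3.01, 3.14, 3.14, 3.14].

INTERFACE

Orientations are given as a rotation vector (axis times angle).
In Python, from workcell import ctrl, eyes gives the robot as it stands.
- The arm moves only by the tool move_arm, never from a script. Its argument "deltas" is a list of rows, each a list of 6 numbers: the shift along the tool's x, y, z in mm, then the turn, a rotation vector about the tool's x, y, z in rad. A call has 1 to 5 rows; each row shifts and turns the pose as measured when the row begins, along the tool's axes as they then stand; what a row does not reach is not made up. A row lasts 1/12 s, in which the tool goes at most 41.7 mm and 7.16 degrees, less where a joint would pass 70% of its speed; a pose out of reach is approached as far as the arm can. A call is refused whole if a number of a shift passes 41.7 or a number of a turn 0.125, either way. A call with a gripper value outside its range is refused whole. "hand" is the closure, from -1 (fully open) to 1 (shut), set as the call begins (left out, the last holds). The fingers move at their own pace and stop on an object; the grip force is fixed at half the most. Time passes only in rows, so rows that do not move let the fingers close. It gives the time, the measured TCP pose, the force and the opening at its end, in the units of the state.
- ctrl.get_obs(): the state, without advancing time (a new reading comes with each control period).
- eyes.get_image(name): name is "side" or "top" or "wrist"; returns a dict with "frame" (384x512x3 uint8, red, green, blue), "range_z" (384x512 float32, mm along the optical axis (not along the pixel's ray), 0 where there is no reading), "fx", "fy", "cx", "cy" (pixels), "cam_to_world" (4x4, takes a point from camera to world coordinates). Camera axes: x right, y down, z forward; pixel columns grow to the right and rows downward; lengths in mm; the calibration is good to about 2 mm. A picture is of the moment at which its call begins.
- ctrl.close_job(): hands the job in, once; it reports no verdict.
The state is a dict: "t": time; "qpos": joint angles; "qvel": joint speeds; "joint_torque": joint torques, N m; "ee_pos": TCP position; "orientation": TCP orientation; "ft_force": force on the tool from outside, world axes, zero at the start; "moment": the same for the moment, N m; "width": finger opening in mm.
Only numpy, scipy, OpenCV 4.12 (cv2) and the standard library are available. Lean on these libraries where they do the work, as an engineer would, in place of code of your own. Each camera call takes 0.05 s, during which the arm holds its last target.

## Working session

There is one attempt and no reset: what is moved stays moved. The work goes in short steps, Python scripts to look and compute and a tool call to move; the robot and the scene stay as the last step left them, time stands still between calls to the robot, and variables do not carry over. Pictures are saved under pics/ and viewed, and the job is handed in when it is done.

Besides the shell and the picture viewer there is one more tool, called after "Call:" as name(argument=value, ...), one argument or row to a line, values as JSON. move_arm: Moves the arm, as the interface text tells. Its arguments: {"type":"object","properties":{"deltas":{"type":"array"},"hand":{"type":"number"}},"required":["deltas"]}

```bash
mkdir -p pics; python3 - <<'E'
from workcell import ctrl, eyes
import cv2,numpy as np
print(ctrl.get_obs())
for n in ["side","top","wrist"]:
    im=eyes.get_image(n); cv2.imwrite(f"pics/{n}0.png",im["frame"][:,:,::-1]); print(n,im["fx"],im["cx"],im["cy"],np.round(im["cam_to_world"],3).tolist())
    np.savez(f"{n}0.npz",**im)
E
```

```text
{'t': 0.0, 'qpos': array([ 1.27295962e+00,  4.23820701e-01,  1.63068946e+00, -2.03716878e-05,
        1.08859084e+00, -1.89827773e-02]), 'qvel': array([-8.73156066e-04,  2.27077382e-04, -1.18620086e-03, -1.03704566e-03,
        2.10774866e-04,  6.61719176e-05]), 'joint_torque': array([-3.21849388e-03, -5.44614995e+01, -2.73667341e+01,  6.41892012e-02,
        2.29530578e-02, -1.53986175e-04]), 'ee_pos': array([171.82636335, 600.28465875, 186.91452349]), 'orientation': array([-4.36559488e-01, -3.11088921e+00,  2.34394575e-03]), 'ft_force': array([ 7.53680784e-04, -3.82322158e-01, -1.14610097e+00]), 'moment': array([ 0.04483612,  0.00149757, -0.00095989]), 'width': 87.68522275364136}
side 439.52054921441123 254.864876601212 186.50216851734285 [[0.956, -0.168, 0.24, 394.238], [-0.293, -0.49, 0.821, -432.926], [-0.02, -0.855, -0.517, 491.84], [0.0, 0.0, 0.0, 1.0]]
top 375.75890520897076 255.44442347004227 190.7332365706768 [[-0.016, -0.981, 0.192, 433.939], [-1.0, 0.018, 0.01, 257.526], [-0.013, -0.192, -0.981, 893.722], [0.0, 0.0, 0.0, 1.0]]
wrist 303.27586589809306 258.335612640925 191.87023933415188 [[0.274, 0.932, 0.239, 107.566], [0.962, -0.266, -0.069, 619.863], [-0.001, 0.248, -0.969, 383.254], [0.0, 0.0, 0.0, 1.0]]
```

View pics/top0.png

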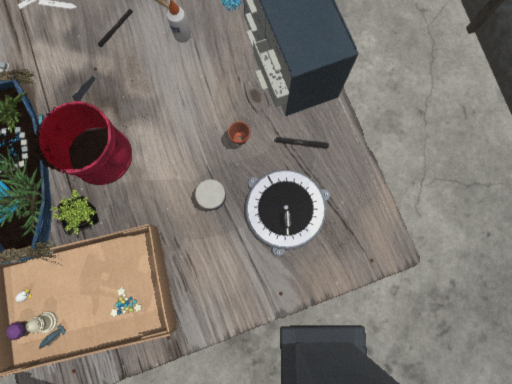

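View pics/side0.png

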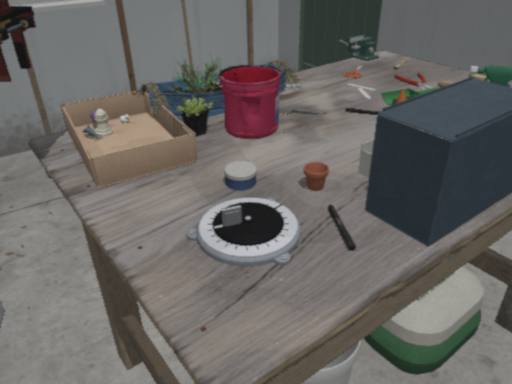

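View pics/wrist0.png

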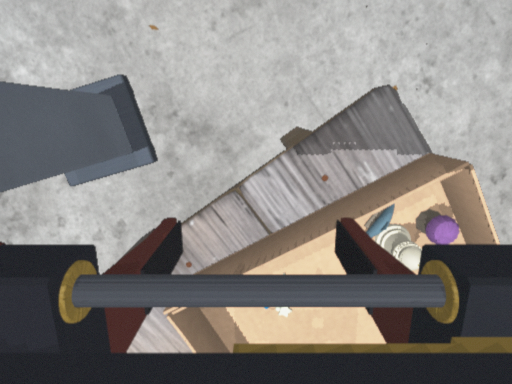

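The top view shows the dial near pixel (285,209) with the mark pointing down the image. The long line seems to be at the upper left, near (269,181). I'll rectify the view to measure both.

```bash
cat > h.py <<'E'
import numpy as np,cv2
def load(n): return dict(np.load(n))
def deproj(im,u,v,z=None):
    T=im["cam_to_world"]; d=np.array([(u-im["cx"])/im["fx"],(v-im["cy"])/im["fy"],1.0])
    dw=T[:3,:3]@d
    if z is None: s=im["range_z"][int(v),int(u)]
    else: s=(z-T[2,3])/dw[2]
    return T[:3,3]+s*dw
def proj(im,P):
    T=im["cam_to_world"]; p=(np.asarray(P)-T[:3,3])@T[:3,:3]
    return np.stack([im["fx"]*p[...,0]/p[...,2]+im["cx"],im["fy"]*p[...,1]/p[...,2]+im["cy"]],-1)
def rect(im,cx,cy,z,h=130,s=2.5):
    # image up = +x, left = +y
    n=int(2*h*s); r,c=np.mgrid[0:n,0:n]
    P=np.stack([cx+h-r/s,cy+h-c/s,np.full(r.shape,float(z))],-1)
    uv=proj(im,P).astype(np.float32)
    return cv2.remap(im["frame"],uv[...,0],uv[...,1],cv2.INTER_CUBIC)
E
python3 - <<'E'
from h import *
im=load("top0.npz")
for n,u,v in [("dialc",285,209),("tin",210,191),("pot",238,131),("mk",302,142),("mkL",277,140),("mkR",327,146),("fin",287,218)]:
    print(n,deproj(im,u,v).round(1))
c=deproj(im,285,208,18); print(c)
cv2.imwrite("pics/rt.png",rect(im,c[0],c[1],18,115,2.6)[:,:,::-1])
s=load("side0.npz"); cv2.imwrite("pics/rs.png",rect(s,c[0],c[1],18,115,2.6)[:,:,::-1])
E
```

```text
dialc [558.3 198.3  30.7]
tin [602.6 371.7  37.4]
pot [761.2 307.6   1.5]
mk [726.2 150.3  11. ]
mkL [733.8 211.2   7.3]
mkR [715.2  89.4   9.7]
fin [533.8 196.5  60.3]
[562.51284875 197.38560082  18.        ]
```

View pics/rt.png

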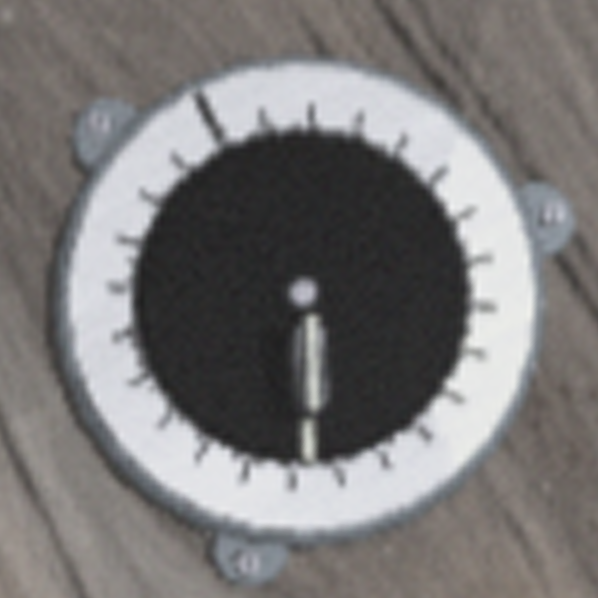

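View pics/rs.png

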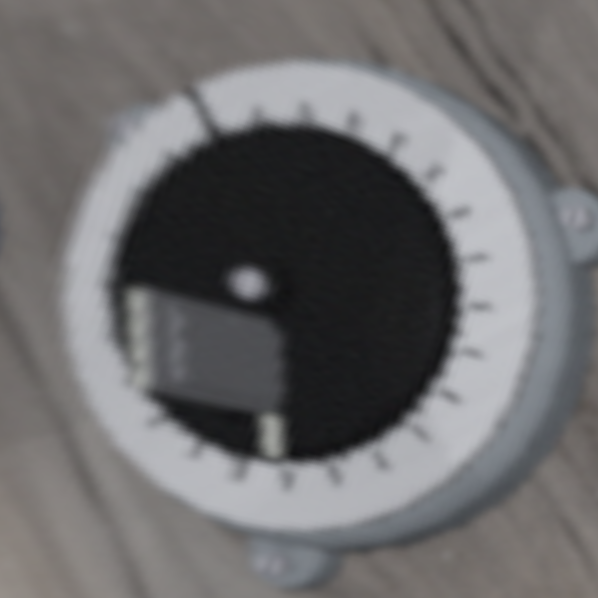

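```bash
cat > meas.py <<'E'
from h import *
def circ(mask,s,h,cx,cy):
    cs,_=cv2.findContours(mask.astype(np.uint8),cv2.RETR_EXTERNAL,cv2.CHAIN_APPROX_NONE)
    c=max(cs,key=cv2.contourArea); (u,v),r=cv2.minEnclosingCircle(c)
    e=cv2.fitEllipse(cv2.convexHull(c))
    return (cx+h-e[0][1]/s, cy+h-e[0][0]/s),np.array(e[1])/2/s
def run(im,c0=(563.7,195.9),save=None):
    s,h=4,115
    out={}
    g=cv2.cvtColor(rect(im,*c0,18,h,s),cv2.COLOR_RGB2HSV); k=np.ones((9,9),np.uint8)
    m=((g[...,2]>150)&(g[...,1]<40)).astype(np.uint8)
    n,lab,st,_=cv2.connectedComponentsWithStats(m); i=1+np.argmax(st[1:,4])
    mm=cv2.morphologyEx((lab==i).astype(np.uint8),cv2.MORPH_OPEN,k)
    C1,r1=circ(mm,s,h,*c0); print("ring c",np.round(C1,2),r1.round(1))
    gd=cv2.cvtColor(rect(im,*c0,27,h,s),cv2.COLOR_RGB2GRAY)
    d=(gd<80).astype(np.uint8); d=cv2.morphologyEx(d,cv2.MORPH_OPEN,np.ones((17,17),np.uint8))
    C2,r2=circ(d,s,h,*c0); print("dial c",np.round(C2,2),r2.round(1))
    def prof(C,z,rs,th):
        R,TH=np.meshgrid(rs,np.radians(th),indexing="ij")
        P=np.stack([C[0]+R*np.cos(TH),C[1]+R*np.sin(TH),np.full(R.shape,float(z))],-1)
        uv=proj(im,P).astype(np.float32)
        return cv2.remap(cv2.cvtColor(im["frame"],cv2.COLOR_RGB2GRAY),uv[...,0],uv[...,1],cv2.INTER_LINEAR).astype(float).mean(0)
    th=np.arange(0,360,.25)
    p=prof(C1,18,np.arange(77,86,.5),th); p=np.median(p)-p; i=np.argmax(p); 
    def cen(p,i):
        w=np.arange(i-16,i+17); v=np.clip(p[w%len(p)]-p[i]*.3,0,None); return (w*v).sum()/v.sum()*.25
    L=cen(p,i)
    q=prof(C2,27,np.arange(52,62,.5),th); q=q-np.median(q); j=np.argmax(q); M=cen(q,j)
    print("line deg %.2f (contrast %.0f) mark deg %.2f (%.0f) turn cw needed %.2f"%(L,p[i],M,q[j],(M-L+180)%360-180))
    return C1,C2,L,M
if __name__=="__main__":
    run(load("top0.npz")); run(load("side0.npz"))
E
python3 meas.py
```

```text
ring c [563.05 195.94] [90.9 91. ]
dial c [562.21 197.54] [63.2 63.6]
line deg 27.56 (contrast 131) mark deg 183.15 (146) turn cw needed 155.59
ring c [563.74 197.3 ] [90.3 91.2]
dial c [561.71 190.66] [63.6 65.5]
line deg 27.68 (contrast 61) mark deg 174.79 (114) turn cw needed 147.11
```

```bash
cat > meas2.py <<'E'
from h import *
from scipy.optimize import least_squares
def pol(im,C,z,rs,th):
    R,TH=np.meshgrid(rs,np.radians(th),indexing="ij")
    P=np.stack([C[0]+R*np.cos(TH),C[1]+R*np.sin(TH),np.full(R.shape,float(z))],-1)
    uv=proj(im,P).astype(np.float32)
    return cv2.remap(cv2.cvtColor(im["frame"],cv2.COLOR_RGB2GRAY),uv[...,0],uv[...,1],cv2.INTER_LINEAR).astype(float)
def edge(im,C,z,r0,r1,sign,n=360):
    rs=np.arange(r0,r1,.2); th=np.arange(n)*360/n
    g=np.gradient(cv2.GaussianBlur(pol(im,C,z,rs,th),(1,7),0),axis=0)*sign
    i=g.argmax(0); r=rs[i]; t=np.radians(th)
    x=C[0]+r*np.cos(t); y=C[1]+r*np.sin(t)
    f=least_squares(lambda p:np.hypot(x-p[0],y-p[1])-p[2],[C[0],C[1],(r0+r1)/2],loss="soft_l1",f_scale=.4)
    return f.x
def run(im,C=(563,196.5)):
    C=list(C)
    a=edge(im,C,18,83,95,-1); b=edge(im,C,18,60,71,1); c=edge(im,C,27,60,70,1)
    print("outer",a.round(2),"inner@18",b.round(2),"seam@27",c.round(2))
    th=np.arange(0,360,.25)
    def cen(p):
        i=p.argmax(); w=np.arange(i-16,i+17); v=np.clip(p[w%len(p)]-p[i]*.3,0,None); return (w*v).sum()/v.sum()*.25%360,p[i]
    for nm,K in (("outer",a),):
        p=pol(im,K,18,np.arange(77,86,.5),th).mean(0); L,pc=cen(np.median(p)-p)
        q=pol(im,K,27,np.arange(52,62,.5),th).mean(0); M,qc=cen(q-np.median(q))
        print(nm,"line %.2f (%.0f) mark %.2f (%.0f) cw %.2f"%(L,pc,M,qc,(M-L+180)%360-180))
    return a,L,M
if __name__=="__main__":
    run(load("top0.npz")); run(load("side0.npz"))
E
python3 meas2.py
```

```text
outer [563.33 196.31  89.54] inner@18 [563.61 196.75  64.98] seam@27 [562.28 197.43  64.29]
outer line 27.40 (131) mark 181.85 (150) cw 154.45
outer [563.71 197.7   89.92] inner@18 [564.65 201.04  65.2 ] seam@27 [561.91 192.14  64.79]
outer line 27.42 (61) mark 181.96 (113) cw 154.53
```

```bash
cat > plan.py <<'E'
from workcell import ctrl
from h import *
from scipy.spatial.transform import Rotation as R
C=np.array([563.5,196.9]); 
def pose():
    o=ctrl.get_obs(); return o,np.array(o["ee_pos"]),R.from_rotvec(o["orientation"])
def tgt(phi,r,d,z):
    f=np.radians(phi); e=np.array([np.cos(f),np.sin(f)]); t=np.array([-e[1],e[0]])
    p=C+r*e+d*t
    X=np.r_[e,0];Z=np.array([0,0,-1.]);Y=np.cross(Z,X)
    return np.r_[p,z],R.from_matrix(np.stack([X,Y,Z],1))
def delta(p,Rm,q,Rq):
    return np.r_[Rm.inv().apply(q-p),(Rm.inv()*Rq).as_rotvec()]
def state():
    o,p,Rm=pose(); x=Rm.apply([1,0,0]); w=p[:2]-C; yaw=np.degrees(np.arctan2(x[1],x[0]))
    f=np.radians(yaw)
    print("t %.2f p %s yaw %.1f  r %.1f d %.1f F %s w %.1f q6 %.2f"%(o["t"],p.round(1),yaw%360,w@[np.cos(f),np.sin(f)],w@[-np.sin(f),np.cos(f)],np.round(o["ft_force"],1),o["width"],o["qpos"][5]))
    return p,Rm
E
python3 - <<'E'
from plan import *
p,Rm=state(); q,Rq=tgt(182,34,-40,40) if 0 else tgt(182,34,40,40); print(q); print(delta(p,Rm,q,Rq).round(3))
E
```

```text
t 0.15 p [171.8 600.4 187.1] yaw 164.0  r 487.6 d -280.2 F [0.5 0.7 0.4] w 88.0 q6 -0.02
[530.91669175 155.73778403  40.        ]
[-4.67590e+02 -3.28547e+02  1.47457e+02 -1.00000e-03 -0.00000e+00
 -3.14000e-01]
```

Call:
move_arm(
  deltas=[
    [-33, -23, 0, 0, 0, 0],
    [-33, -23, 0, 0, 0, 0],
    [-33, -23, 0, 0, 0, 0],
    [-33, -23, 0, 0, 0, 0],
    [-33, -23, 0, 0, 0, 0],
  ],
  hand=1,
)

```text
t: 0.57
ee_pos: [298.0, 445.0, 185.2]
orientation: [-0.419, -3.112, -0.001]
ft_force: [0.5, 1.1, 0.5]
width: 58.1
```

Call:
move_arm(
  deltas=[
    [-33, -23, 0, 0, 0, 0],
    [-33, -23, 0, 0, 0, 0],
    [-33, -23, 0, 0, 0, 0],
    [-33, -23, 0, 0, 0, 0],
    [-33, -23, 0, 0, 0, 0],
  ],
)

```text
t: 0.98
ee_pos: [429.5, 282.9, 184.6]
orientation: [-0.416, -3.112, 0.0]
ft_force: [-0.3, -0.2, 0.1]
width: 24.6
```

```bash
python3 - <<'E'
from plan import *
p,Rm=state(); q,Rq=tgt(182,34,40,100); print(delta(p,Rm,q,Rq).round(3))
E
```

```text
t 0.98 p [429.5 282.9 184.6] yaw 164.8  r 151.9 d -47.8 F [-0.3 -0.2  0.1] w 24.6 q6 -0.75
[-1.31381e+02 -9.60750e+01  8.44270e+01 -0.00000e+00 -2.00000e-03
 -3.00000e-01]
```

Call:
move_arm(
  deltas=[
    [-31, -21, 12, 0, 0, 0],
    [-31, -21, 12, 0, 0, 0],
    [-31, -22, 12, 0, 0, 0],
    [-28, -22, 12, 0, 0, 0],
    [0, 0, 12, 0, 0, -0.1],
  ],
)

```text
t: 1.4
ee_pos: [533.6, 157.7, 125.6]
orientation: [0.267, 3.123, 0.005]
ft_force: [0.0, -0.2, -0.5]
width: 0.3
```

Call:
move_arm(
  deltas=[
    [0, 0, 10, 0, 0, -0.1],
    [0, 0, 10, 0, 0, -0.08],
    [0, 0, 0, 0, 0, 0],
  ],
)

```text
t: 1.65
ee_pos: [533.8, 153.4, 101.6]
orientation: [-0.024, 3.139, 0.002]
ft_force: [-0.9, -0.5, -0.9]
width: 0.3
```

```bash
python3 - <<'E'
from plan import *
p,Rm=state(); q,Rq=tgt(182,34,40,42); print(delta(p,Rm,q,Rq).round(3))
E
```

```text
t 1.65 p [533.8 153.4 101.6] yaw 180.9  r 30.4 d 43.1 F [-0.9 -0.5 -0.9] w 0.3 q6 -1.33
[ 2.9540e+00  2.3690e+00  5.9606e+01  1.0000e-03  3.0000e-03 -2.0000e-02]
```

Call:
move_arm(
  deltas=[
    [3, 0, 25, 0, 0, -0.02],
    [0, 0, 25, 0, 0, 0],
    [0, 0, 9, 0, 0, 0],
    [0, 0, 0, 0, 0, 0],
  ],
)

```text
t: 1.98
ee_pos: [532.3, 153.8, 42.5]
orientation: [-0.042, 3.136, 0.003]
ft_force: [0.7, -0.5, 0.4]
width: 0.3
```

```bash
python3 - <<'E'
from plan import *
from workcell import eyes
p,Rm=state(); q,Rq=tgt(182,34,23,42); print(delta(p,Rm,q,Rq).round(3))
im=eyes.get_image("side"); cv2.imwrite("pics/s1.png",cv2.resize(im["frame"][150:280,160:330,::-1],None,fx=4,fy=4))
E
```

```text
t 1.98 p [532.3 153.8  42.5] yaw 181.5  r 32.4 d 42.2 F [ 0.7 -0.5  0.4] w 0.3 q6 -1.34
[ 1.4660e+00  1.8941e+01  5.0500e-01  2.0000e-03  5.0000e-03 -8.0000e-03]
```

View pics/s1.png

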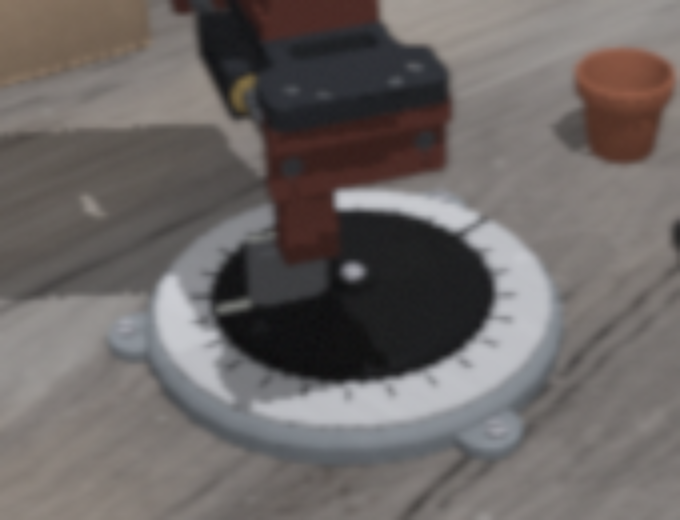

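The enlarged side crop shows the fingertip standing beside the fin at about crop pixel (310,250). It is on the cheek_b side and clear of the boss at (352,270). Next I move in to contact.

Call:
move_arm(
  deltas=[
    [1, 10, 0, 0, 0, -0.008],
    [0, 6, 0, 0, 0, 0],
    [0, 3, 0, 0, 0, 0],
    [0, 2, 0, 0, 0, 0],
  ],
)

```text
t: 2.37
ee_pos: [533.3, 178.1, 47.4]
orientation: [-0.053, 3.13, 0.005]
ft_force: [-0.5, -0.2, 0.4]
width: 0.2
```

```bash
python3 - <<'E'
from plan import *
state()
E
```

```text
t 2.37 p [533.3 178.1  47.4] yaw 181.9  r 30.9 d 17.8 F [-0.5 -0.2  0.4] w 0.2 q6 -1.30
```

Call:
move_arm(
  deltas=[
    [0, 2, 0, 0, 0, 0],
    [0, 2, 0, 0, 0, 0],
  ],
)

```text
t: 2.53
ee_pos: [534.0, 183.6, 48.9]
orientation: [-0.054, 3.128, 0.007]
ft_force: [0.4, 0.8, -0.3]
width: 0.8
```

```bash
python3 - <<'E'
from plan import *
state()
E
```

```text
t 2.53 p [534.  183.6  48.9] yaw 182.0  r 29.9 d 12.3 F [ 0.4  0.8 -0.3] w 0.8 q6 -1.30
```

```bash
python3 - <<'E'
from plan import *
from workcell import eyes
im=eyes.get_image("side"); cv2.imwrite("pics/s2.png",cv2.resize(im["frame"][150:280,160:330,::-1],None,fx=4,fy=4))
im=eyes.get_image("top"); cv2.imwrite("pics/t2.png",cv2.resize(im["frame"][150:270,220:370,::-1],None,fx=4,fy=4))
state()
E
```

```text
t 2.63 p [533.9 183.5  48.7] yaw 182.0  r 30.0 d 12.4 F [ 0.3 -0.2  1. ] w 0.6 q6 -1.30
```

View pics/s2.png

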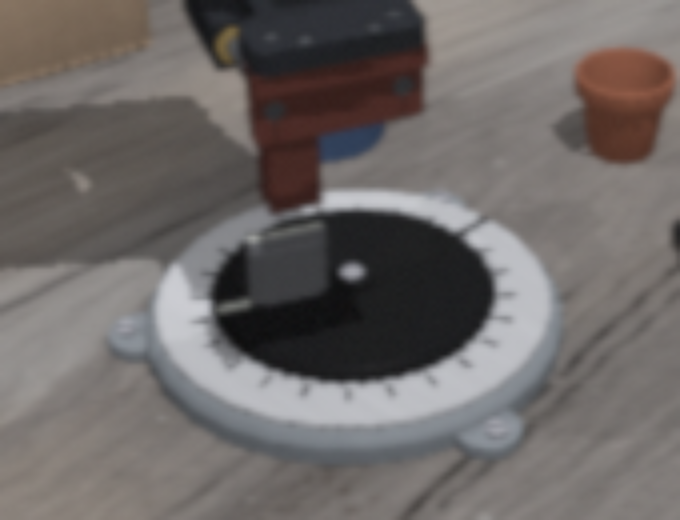

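View pics/t2.png

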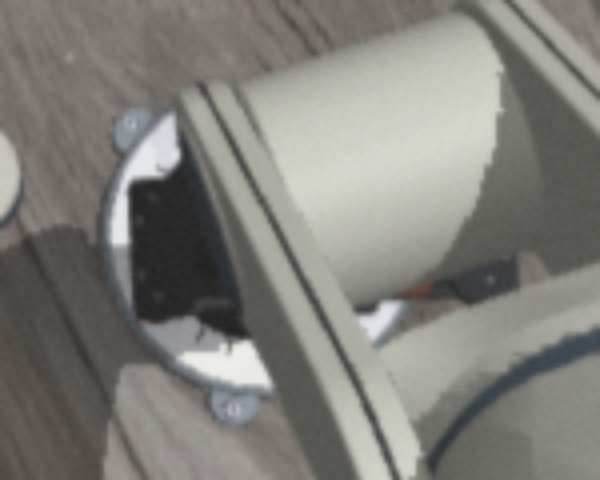

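```bash
python3 - <<'E'
from plan import *
from workcell import eyes
o,p,Rm=pose(); print(o["qpos"].round(3),Rm.as_matrix().round(3).tolist())
im=eyes.get_image("side")
for P in (p,[533.5,196,61],[515.5,196,61],[551.5,196,61],[532.3,153.8,42.5]): print(np.round(P,1),((proj(im,np.array(P))-[160,150])*4).round())
for u,v in((290,200),(285,240),(290,180),(290,270),(260,190),(320,190)):
    print(u,v,deproj(im,160+u/4,150+v/4).round(1))
im=eyes.get_image("wrist"); cv2.imwrite("pics/w2.png",im["frame"][:,:,::-1])
E
```

```text
[ 0.31   0.527  1.858  0.     0.743 -1.296] [[-0.999, -0.035, 0.013], [-0.035, 0.999, 0.004], [-0.013, 0.004, -1.0]]
[533.9 183.5  48.7] [293. 269.]
[533.5 196.   61. ] [284. 230.]
[515.5 196.   61. ] [244. 238.]
[551.5 196.   61. ] [323. 223.]
[532.3 153.8  42.5] [308. 320.]
290 200 [531.7 172.7  91.6]
285 240 [533.2 193.6  57.5]
290 180 [532.7 174.7 100.1]
290 270 [534.1 190.7  43.2]
260 190 [521.8 185.2  91.1]
320 190 [ 5.805e+02  3.157e+02 -1.000e-01]
```

View pics/w2.png

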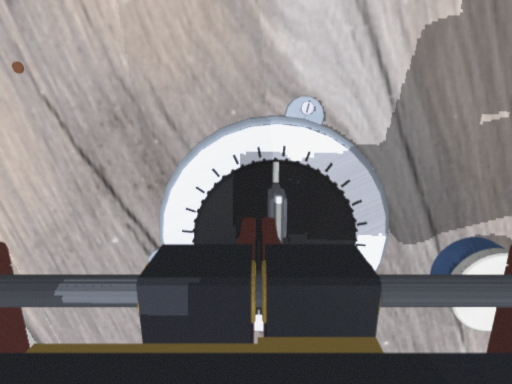

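```bash
python3 - <<'E'
from plan import *
from workcell import eyes
im=eyes.get_image("wrist"); print(im["cam_to_world"].round(2))
for u,v in ((258,230),(248,222),(268,222),(278,200),(230,210),(275,170),(100,100),(275,140),(400,150)): print(u,v,im["range_z"][v,u],deproj(im,u,v).round(1))
print("tcp px",proj(im,np.array(ctrl.get_obs()["ee_pos"])), "tick centre",proj(im,np.array([563.5,196.9,27])))
s=eyes.get_image("side")
for v in range(150,262,8): print(v,deproj(s,160+290/4,150+v/4).round(1))
E
```

```text
[[-4.0000e-02  9.6000e-01  2.6000e-01  4.6432e+02]
 [ 1.0000e+00  3.0000e-02  1.0000e-02  1.8051e+02]
 [ 0.0000e+00  2.6000e-01 -9.7000e-01  2.4380e+02]
 [ 0.0000e+00  0.0000e+00  0.0000e+00  1.0000e+00]]
258 230 155.91696 [523.8 183.1  98.4]
248 222 163.68309 [522.8 177.7  90. ]
268 222 162.42224 [522.  188.4  91.2]
278 200 191.119 [518.6 195.6  60.7]
230 210 229.9939 [538.2 162.6  25.3]
275 170 221.75949 [506.2 195.2  25.6]
100 100 234.58038 [461.2  58.9  -1.7]
275 140 224.07181 [485.3 194.6  17.5]
400 150 244.62105 [491.4 296.9  -0.7]
tcp px [256.91837859 215.19508893] tick centre [273.67210167 243.04432779]
150 [532.7 171.6 116.6]
158 [533.  173.8 111.4]
166 [532.5 172.5 108.4]
174 [532.5 173.3 104. ]
182 [531.9 171.4 101.3]
190 [532.1 173.1  96.3]
198 [531.7 172.1  93. ]
206 [532.2 175.2  86.9]
214 [554.2 273.4  17. ]
222 [549.9 255.3  24.6]
230 [536.4 196.6  60.3]
238 [535.3 192.4  58.9]
246 [534.7 191.   55.7]
254 [534.1 188.9  53. ]
```

The side and wrist depths both put the real fingertip at z≈87, while the reported TCP is z=48.7. So the tip is about 38 mm above the stated TCP, which also explains why I felt no contact. I'll trust the images: back off, lower by about 42 mm, then look again.

Call:
move_arm(
  deltas=[
    [1, -12, 0, 0, 0, 0],
    [1, -8, 0, 0, 0, 0],
    [0, 0, 10, 0, 0, 0],
    [0, 0, 10, 0, 0, 0],
    [0, 0, 0, 0, 0, 0],
  ],
)

```text
t: 3.25
ee_pos: [532.2, 159.3, 26.4]
orientation: [-0.051, 3.129, 0.006]
ft_force: [-0.8, -0.4, -0.1]
width: 0.1
```

```bash
python3 - <<'E'
from plan import *
from workcell import eyes
p,Rm=state(); q,Rq=tgt(182,34,36,6); print(delta(p,Rm,q,Rq).round(3))
s=eyes.get_image("side"); cv2.imwrite("pics/s3.png",cv2.resize(s["frame"][150:280,160:330,::-1],None,fx=4,fy=4))
E
```

```text
t 3.25 p [532.2 159.3  26.4] yaw 181.9  r 32.5 d 36.6 F [-0.8 -0.4 -0.1] w 0.1 q6 -1.33
[ 1.7060e+00  4.2100e-01  2.0369e+01  3.0000e-03  1.2000e-02 -2.0000e-03]
```

View pics/s3.png

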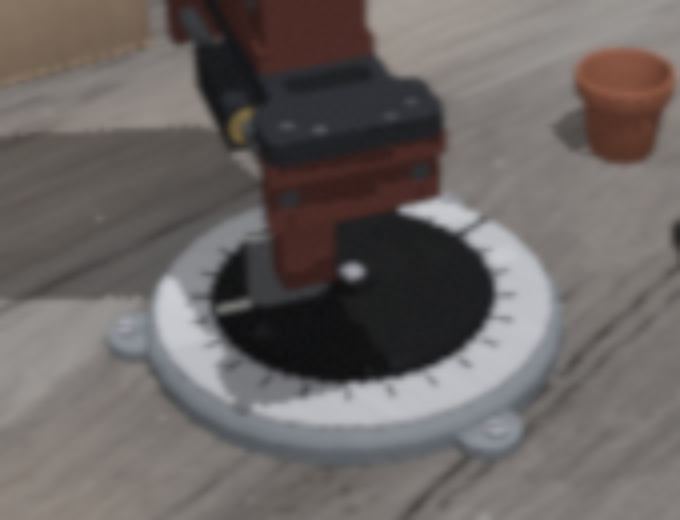

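Call:
move_arm(
  deltas=[
    [1, 0, 8, 0, 0.01, 0],
    [0, 0, 8, 0, 0, 0],
    [0, 0, 2, 0, 0, 0],
  ],
)

```text
t: 3.55
ee_pos: [531.8, 159.7, 7.2]
orientation: [-0.051, 3.14, 0.006]
ft_force: [-0.8, -0.1, 0.5]
width: 0.6
```

```bash
python3 - <<'E'
from plan import *
from workcell import eyes
p,Rm=state(); q,Rq=tgt(182,34,20,6); print(delta(p,Rm,q,Rq).round(3))
s=eyes.get_image("side"); cv2.imwrite("pics/s4.png",cv2.resize(s["frame"][150:280,160:330,::-1],None,fx=4,fy=4))
for u in (305,380):
  for v in range(190,330,8): print(u,v,deproj(s,160+u/4,150+v/4).round(1))
E
```

```text
t 3.55 p [531.8 159.7   7.2] yaw 181.9  r 32.9 d 36.2 F [-0.8 -0.1  0.5] w 0.6 q6 -1.34
[ 1.0610e+00  1.6079e+01  1.2080e+00  4.0000e-03  2.0000e-03 -2.0000e-03]
305 190 [513.9  69.9 162.5]
305 198 [513.7  69.4 159.6]
305 206 [513.6  69.5 156.2]
305 214 [513.8  71.3 151.7]
305 222 [513.7  71.3 148.3]
305 230 [515.   77.3 140.8]
305 238 [514.8  77.  137.6]
305 246 [514.7  77.6 133.7]
305 254 [515.   79.3 129.1]
305 262 [514.6  78.1 126.4]
305 270 [514.4  78.  123. ]
305 278 [530.8 148.7  68. ]
305 286 [531.2 151.   62.2]
305 294 [530.7 149.9  59. ]
305 302 [530.4 149.1  55.4]
305 310 [530.5 150.4  50.4]
305 318 [530.  148.9  47.4]
305 326 [535.  171.2  26. ]
380 190 [541.6  71.4 155.9]
380 198 [541.9  72.7 151.7]
380 206 [542.2  73.9 147.5]
380 214 [543.6  79.2 140.4]
380 222 [543.6  79.3 136.8]
380 230 [543.4  78.8 133.7]
380 238 [543.3  78.6 130.3]
380 246 [542.7  77.1 127.9]
380 254 [543.   78.4 123.4]
380 262 [580.5 207.5  25.9]
380 270 [578.5 201.   26.2]
380 278 [576.1 193.   27.7]
380 286 [575.1 189.9  25.6]
380 294 [573.3 183.8  25.7]
380 302 [570.9 176.1  27.2]
380 310 [569.6 172.   26. ]
380 318 [567.6 165.2  26.9]
380 326 [566.5 162.   25. ]
```

View pics/s4.png

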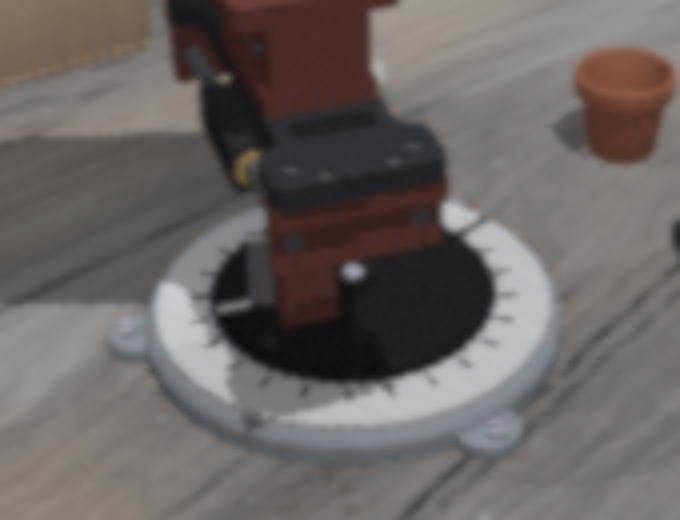

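The tip is now at z≈45, against a fin top of 61 and a dial face of 27. The finger's half thickness is about 10 mm, so contact should come near d≈16. Approaching.

Call:
move_arm(
  deltas=[
    [1, 8, 1, 0, 0, 0],
    [0, 4, 1, 0, 0, 0],
    [0, 2, 0, 0, 0, 0],
    [0, 0, 0, 0, 0, 0],
  ],
)

```text
t: 3.93
ee_pos: [530.0, 175.7, 4.5]
orientation: [-0.052, 3.14, 0.006]
ft_force: [-0.2, -0.3, 0.4]
width: 0.3
```

```bash
python3 - <<'E'
from plan import *
state()
E
```

```text
t 3.93 p [530.  175.7   4.5] yaw 181.9  r 34.2 d 20.1 F [-0.2 -0.3  0.4] w 0.3 q6 -1.31
```

Call:
move_arm(
  deltas=[
    [0, 2, 0, 0, 0, 0],
    [0, 2, 0, 0, 0, 0],
    [0, 2, 0, 0, 0, 0],
    [0, 2, 0, 0, 0, 0],
  ],
)

```text
t: 4.27
ee_pos: [529.4, 183.8, 5.1]
orientation: [-0.054, 3.141, 0.003]
ft_force: [-0.0, -4.4, -0.3]
width: 0.3
```

```bash
python3 - <<'E'
from plan import *
from workcell import eyes
state()
im=eyes.get_image("wrist"); cv2.imwrite("pics/w5.png",im["frame"][:,:,::-1])
E
```

```text
t 4.27 p [529.4 183.8   5.1] yaw 182.0  r 34.6 d 12.0 F [-0.  -4.4 -0.3] w 0.3 q6 -1.30
```

View pics/w5.png

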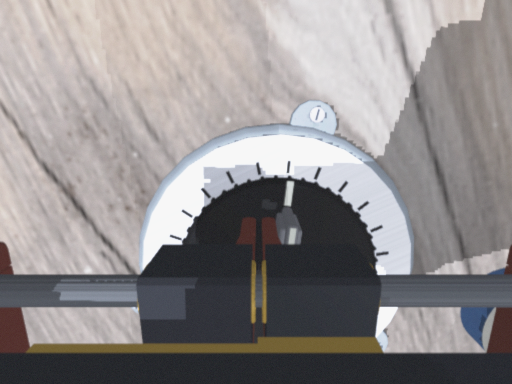

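Contact made: about 4.4 N on the finger, and the wrist view shows the fin starting to turn, with the white mark at about (289,193). Now I push round the arc, tracking the mark with the wrist camera.

```bash
cat > st.py <<'E'
from plan import *
from meas2 import pol
from workcell import eyes
import sys
def mark(name="wrist"):
    im=eyes.get_image(name); th=np.arange(0,360,.25)
    K=C
    q=pol(im,K,27,np.arange(53,62,.5),th).mean(0)
    p,_,_=None,0,0
    o,pp,Rm=pose(); x=Rm.apply([1,0,0]); yaw=np.degrees(np.arctan2(x[1],x[0]))%360
    win=np.abs((th-yaw+180)%360-180)<40
    q=np.where(win,q-np.median(q[win]),-1); i=q.argmax(); w=np.arange(i-16,i+17); v=np.clip(q[w%len(q)]-q[i]*.3,0,None)
    M=(w*v).sum()/v.sum()*.25
    print("mark %.1f (contrast %.0f)"%(M,q[i])); return M%360,im
M,im=mark(); p,Rm=state()
d=12.5 if len(sys.argv)<3 else float(sys.argv[2])
# plan n rows cw of given deg
n=5; st=float(sys.argv[1]) if len(sys.argv)>1 else 5
phi=M
for k in range(1,n+1):
    q,Rq=tgt(phi-st*k,34,16.3,4); dl=delta(p,Rm,q,Rq); print(dl.round(3)); p,Rm=q,Rq
E
python3 st.py 5
```

```text
mark 173.8 (contrast 175)
t 4.37 p [529.3 184.    5. ] yaw 182.0  r 34.6 d 11.7 F [-1.  -2.2  0.2] w 0.4 q6 -1.30
[2.222e+00 3.534e+00 1.030e+00 3.000e-03 0.000e+00 2.290e-01]
[1.291 3.025 0.    0.    0.    0.087]
[1.291 3.025 0.    0.    0.    0.087]
[1.291 3.025 0.    0.    0.    0.087]
[1.291 3.025 0.    0.    0.    0.087]
```

Call:
move_arm(
  deltas=[
    [1, 2, 0, 0, 0, 0.11],
    [1, 3, 0, 0, 0, 0.11],
    [1.3, 3, 0, 0, 0, 0.09],
    [1.3, 3, 0, 0, 0, 0.09],
    [1.3, 3, 0, 0, 0, 0.09],
  ],
)

```text
t: 4.78
ee_pos: [525.6, 197.4, 5.0]
orientation: [-0.741, -3.052, -0.002]
ft_force: [0.2, -2.5, -0.3]
width: 0.5
```

```bash
python3 st.py 5
```

```text
mark 154.4 (contrast 178)
t 4.83 p [525.7 198.    5. ] yaw 152.4  r 34.0 d 16.5 F [ 0.9 -1.3 -0.4] w 0.5 q6 -0.75
[ 7.870e-01  2.007e+00  1.031e+00  1.000e-03 -1.000e-03  5.200e-02]
[1.291 3.025 0.    0.    0.    0.087]
[1.291 3.025 0.    0.    0.    0.087]
[1.291 3.025 0.    0.    0.    0.087]
[1.291 3.025 0.    0.    0.    0.087]
```

Call:
move_arm(
  deltas=[
    [1.3, 3.2, 0, 0, 0, 0.085],
    [1.5, 3.6, 0, 0, 0, 0.105],
    [1.5, 3.6, 0, 0, 0, 0.105],
    [1.5, 3.6, 0, 0, 0, 0.105],
    [1.5, 3.6, 0, 0, 0, 0.105],
  ],
)

```text
t: 5.25
ee_pos: [529.5, 215.0, 4.8]
orientation: [-1.5, -2.756, 0.002]
ft_force: [-0.6, -2.8, 1.6]
width: 0.5
```

```bash
python3 st.py 6
```

```text
mark 126.7 (contrast 145)
t 5.30 p [530.1 215.6   5. ] yaw 122.5  r 33.8 d 18.1 F [-0.6 -0.1 -0. ] w -0.1 q6 -0.21
[ 7.350e-01  2.864e+00  9.520e-01 -2.000e-03 -2.000e-03  3.200e-02]
[1.518 3.643 0.    0.    0.    0.105]
[1.518 3.643 0.    0.    0.    0.105]
[1.518 3.643 0.    0.    0.    0.105]
[1.518 3.643 0.    0.    0.    0.105]
```

Call:
move_arm(
  deltas=[
    [1.2, 3.6, 0, 0, 0, 0.06],
    [1.5, 3.8, 0, 0, 0, 0.1],
    [1.5, 3.6, 0, 0, 0, 0.105],
    [1.5, 3.6, 0, 0, 0, 0.105],
    [1.5, 3.6, 0, 0, 0, 0.105],
  ],
)

```text
t: 5.72
ee_pos: [541.0, 228.5, 4.6]
orientation: [-2.108, -2.321, 0.009]
ft_force: [-2.4, -0.3, 2.5]
width: 0.4
```

```bash
python3 st.py 6
```

```text
mark 99.9 (contrast 138)
t 5.77 p [541.9 228.9   4.7] yaw 95.1  r 33.8 d 18.6 F [-1.  -1.2 -0.3] w 0.5 q6 0.28
[ 5.000e-01  3.069e+00  7.240e-01 -8.000e-03 -1.000e-03  2.100e-02]
[1.518 3.643 0.    0.    0.    0.105]
[1.518 3.643 0.    0.    0.    0.105]
[1.518 3.643 0.    0.    0.    0.105]
[1.518 3.643 0.    0.    0.    0.105]
```

Call:
move_arm(
  deltas=[
    [1.2, 3.6, 0, 0, 0, 0.06],
    [1.5, 3.8, 0, 0, 0, 0.1],
    [1.5, 3.6, 0, 0, 0, 0.105],
    [1.5, 3.6, 0, 0, 0, 0.105],
    [1.5, 3.6, 0, 0, 0, 0.105],
  ],
)

```text
t: 6.18
ee_pos: [557.6, 235.0, 4.5]
orientation: [-2.589, -1.766, 0.016]
ft_force: [-3.3, 0.4, 2.2]
width: 0.8
```

```bash
python3 st.py 5
```

```text
mark 73.3 (contrast 181)
t 6.23 p [558.5 235.1   4.6] yaw 68.2  r 33.6 d 18.8 F [-1.4  0.  -0. ] w 0.6 q6 0.75
[ 3.970e-01  2.502e+00  5.450e-01 -1.100e-02  3.000e-03 -1.000e-03]
[1.291 3.025 0.    0.    0.    0.087]
[1.291 3.025 0.    0.    0.    0.087]
[1.291 3.025 0.    0.    0.    0.087]
[1.291 3.025 0.    0.    0.    0.087]
```

Call:
move_arm(
  deltas=[
    [1.2, 3.5, 0, 0, 0, 0.06],
    [1.5, 3.6, 0, 0, 0, 0.1],
    [1.5, 3.6, 0, 0, 0, 0.1],
    [1.3, 3, 0, 0, 0, 0.085],
    [0.8, 1.8, 0, 0, 0, 0.05],
  ],
)

```text
t: 6.65
ee_pos: [573.0, 233.7, 4.3]
orientation: [-2.876, -1.243, 0.019]
ft_force: [-1.1, 1.0, 0.8]
width: 0.4
```

```bash
python3 st.py 3
```

```text
mark 50.4 (contrast 157)
t 6.70 p [573.3 233.6   4.3] yaw 46.6  r 33.4 d 18.1 F [-0.5  0.4  0.1] w 0.4 q6 1.11
[ 0.341  1.362  0.316 -0.012  0.008 -0.013]
[0.806 1.802 0.    0.    0.    0.052]
[0.806 1.802 0.    0.    0.    0.052]
[0.806 1.802 0.    0.    0.    0.052]
[0.806 1.802 0.    0.    0.    0.052]
```

Call:
move_arm(
  deltas=[
    [0.8, 1.8, 0, 0, 0, 0.03],
    [0.8, 1.8, 0, 0, 0, 0.05],
    [0.8, 1.8, 0, 0, 0, 0.05],
    [0.8, 1.8, 0, 0, 0, 0.05],
    [0.4, 0.9, 0, 0, 0, 0.03],
  ],
)

```text
t: 7.12
ee_pos: [579.9, 231.0, 4.3]
orientation: [-2.977, -0.973, 0.021]
ft_force: [-1.1, 0.9, 1.8]
width: 0.7
```

```bash
python3 st.py 2; python3 - <<'E'
from plan import *
from workcell import eyes
im=eyes.get_image("wrist"); np.savez("w6.npz",**im); cv2.imwrite("pics/w6.png",im["frame"][:,:,::-1])
im=eyes.get_image("side"); np.savez("s6.npz",**im); cv2.imwrite("pics/s6.png",cv2.resize(im["frame"][150:280,160:330,::-1],None,fx=4,fy=4))
E
```

```text
mark 39.2 (contrast 128)
t 7.17 p [580.  230.9   4.3] yaw 36.1  r 33.4 d 17.7 F [-2.5  0.   1. ] w 0.3 q6 1.28
[ 0.26   0.775  0.266 -0.013  0.009 -0.02 ]
[0.548 1.197 0.    0.    0.    0.035]
[0.548 1.197 0.    0.    0.    0.035]
[0.548 1.197 0.    0.    0.    0.035]
[0.548 1.197 0.    0.    0.    0.035]
```

View pics/w6.png

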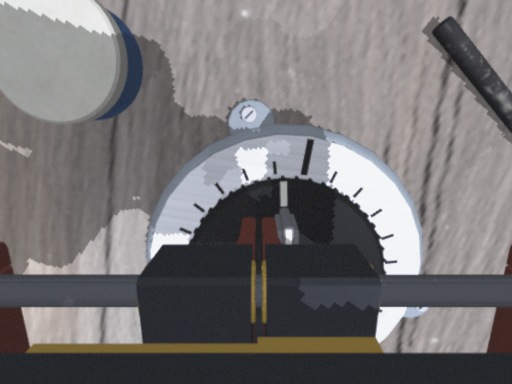

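View pics/s6.png

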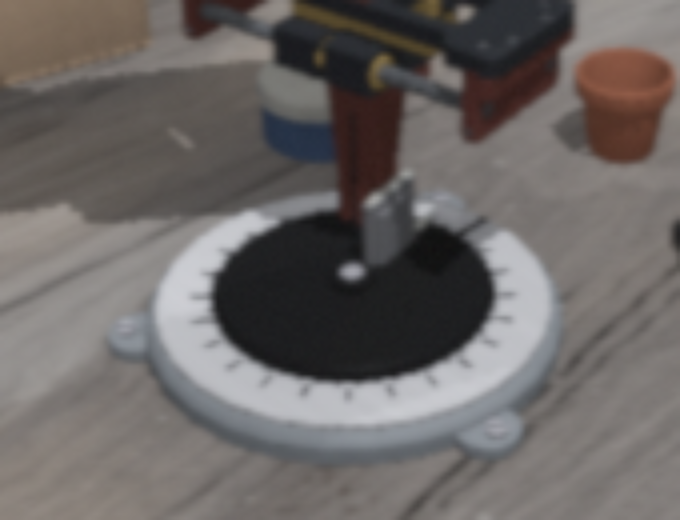

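The wrist view shows the mark at (283,190) and the long line at (307,157), so about 12° remain. I'll take small steps from here.

Call:
move_arm(
  deltas=[
    [0.5, 1.3, 0, 0, 0, 0.03],
    [0.5, 1.2, 0, 0, 0, 0.035],
    [0.5, 1.2, 0, 0, 0, 0.035],
    [0.5, 1.2, 0, 0, 0, 0.035],
    [0, 0, 0, 0, 0, 0],
  ],
)

```text
t: 7.68
ee_pos: [584.3, 228.4, 4.3]
orientation: [-3.036, -0.771, 0.021]
ft_force: [-1.3, 0.3, 0.5]
width: 0.6
```

```bash
cat > both.py <<'E'
from st import *
from meas2 import run
im=eyes.get_image("wrist"); th=np.arange(0,60,.25)
p=pol(im,C,18,np.arange(77,86,.5),th).mean(0); p=np.median(p)-p; i=p.argmax(); w=np.arange(max(0,i-16),i+17); v=np.clip(p[w]-p[i]*.3,0,None)
L=(w*v).sum()/v.sum()*.25; print("wrist line %.2f (%.0f) remaining %.2f"%(L,p[i],M-L))
E
python3 both.py 1
```

```text
mark 31.6 (contrast 128)
t 7.73 p [584.2 228.5   4.3] yaw 28.6  r 33.3 d 17.8 F [-0.5  0.1  0.6] w 0.0 q6 1.41
[ 0.089  0.304  0.257 -0.012  0.01  -0.036]
[0.279 0.596 0.    0.    0.    0.017]
[0.279 0.596 0.    0.    0.    0.017]
[0.279 0.596 0.    0.    0.    0.017]
[0.279 0.596 0.    0.    0.    0.017]
wrist line 27.68 (149) remaining 3.95
```

Call:
move_arm(
  deltas=[
    [0.3, 0.8, 0, 0, 0, 0.015],
    [0.3, 0.8, 0, 0, 0, 0.015],
    [0.3, 0.7, 0, 0, 0, 0.015],
    [0, 0, 0, 0, 0, 0],
  ],
)

```text
t: 8.12
ee_pos: [586.0, 227.0, 4.2]
orientation: [-3.053, -0.703, 0.021]
ft_force: [-1.3, 1.0, 0.5]
width: 0.3
```

```bash
python3 both.py 1
```

```text
mark 28.4 (contrast 129)
t 8.17 p [586.  227.    4.2] yaw 26.0  r 33.4 d 17.2 F [-0.9  1.2  1.2] w 0.3 q6 1.45
[ 0.154  0.045  0.221 -0.012  0.011 -0.025]
[0.279 0.596 0.    0.    0.    0.017]
[0.279 0.596 0.    0.    0.    0.017]
[0.279 0.596 0.    0.    0.    0.017]
[0.279 0.596 0.    0.    0.    0.017]
wrist line 27.69 (156) remaining 0.73
```

About 0.7° remains, which is 0.8 mm at the seam. I'll back off opposite to the push, lift clear, then check with the fixed cameras.

Call:
move_arm(
  deltas=[
    [0, -6, 0, 0, 0, 0],
    [0, -12, 0, 0, 0, 0],
    [0, 0, -10, 0, 0, 0],
    [0, 0, -30, 0, 0, 0],
    [0, 0, -35, 0, 0, 0],
  ],
)

```text
t: 8.63
ee_pos: [573.6, 242.7, 75.0]
orientation: [-3.054, -0.708, 0.04]
ft_force: [-0.4, 0.9, -0.4]
width: 0.5
```

Call:
move_arm(
  deltas=[
    [-25, -15, -25, 0, 0, 0],
    [-35, -15, -10, 0, 0, 0],
    [-38, -15, 0, 0, 0, 0],
    [-38, -15, 0, 0, 0, 0],
    [-38, -15, 0, 0, 0, 0],
  ],
)

```text
t: 9.05
ee_pos: [393.2, 238.6, 126.1]
orientation: [-3.05, -0.706, -0.002]
ft_force: [-0.1, 0.6, -0.1]
width: 0.6
```

```bash
python3 - <<'E'
from plan import *
from meas2 import run
from workcell import eyes
state()
for n in ("side","top"):
    im=eyes.get_image(n); np.savez(n+"9.npz",**im); cv2.imwrite(f"pics/{n}9.png",im["frame"][:,:,::-1]); run(im)
E
```

```text
t 9.05 p [393.2 238.6 126.1] yaw 26.1  r -134.7 d 112.3 F [-0.1  0.6 -0.1] w 0.6 q6 1.62
outer [563.73 197.64  89.94] inner@18 [564.28 201.26  65.18] seam@27 [562.26 192.09  64.76]
outer line 50.66 (98) mark 28.07 (131) cw -22.59
outer [563.37 196.33  89.57] inner@18 [563.63 196.84  64.98] seam@27 [562.3  197.43  64.33]
outer line 27.38 (128) mark 27.68 (133) cw 0.30
```

View pics/top9.png

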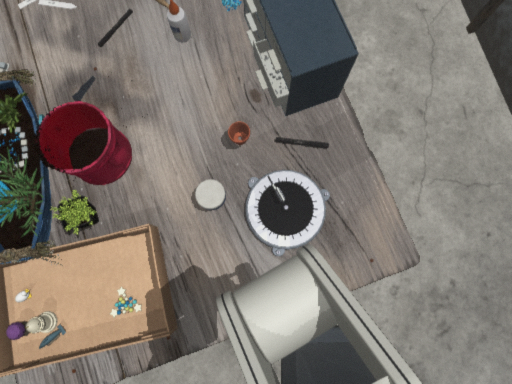

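View pics/side9.png

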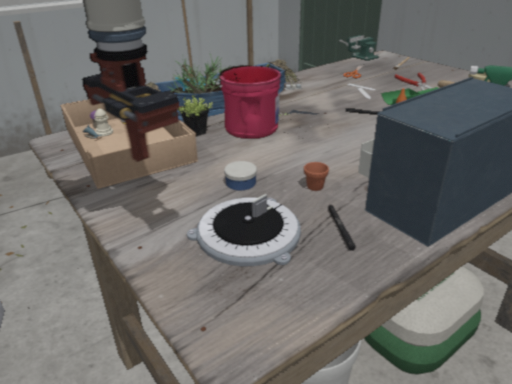

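Call:
move_arm(
  deltas=[
    [0, 0, -20, 0, 0, 0],
    [0, 0, 0, 0, 0, 0],
    [0, 0, 0, 0, 0, 0],
  ],
)

```text
t: 9.4
ee_pos: [386.6, 237.4, 147.4]
orientation: [-3.05, -0.716, 0.005]
ft_force: [0.3, 0.9, 0.3]
width: 0.3
```

```bash
python3 - <<'E'
from plan import *
from meas2 import run
from workcell import eyes
state(); im=eyes.get_image("top"); run(im)
a=load("top0.npz")["frame"].astype(int)[115:215,190:335]; b=im["frame"].astype(int)[115:215,190:335]
d=np.abs(a-b).max(2)
print("tin",d[60:100,0:38].mean(),"pot",d[0:35,33:63].mean(),"marker",d[15:38,83:140].mean())
ctrl.close_job()
E
```

```text
t 9.40 p [386.6 237.4 147.4] yaw 26.4  r -140.4 d 114.9 F [0.3 0.9 0.3] w 0.3 q6 1.62
outer [563.25 196.35  89.56] inner@18 [563.65 196.81  64.98] seam@27 [562.33 197.46  64.32]
outer line 27.35 (129) mark 27.65 (134) cw 0.30
tin 10.704605263157895 pot 3.7866666666666666 marker 7.024408848207475
the job is handed in; nothing more can be done
```

I pushed the fin with the shut fingertips and turned the dial about 154° clockwise until the index mark met the long line. Then I backed off the way I came, lifted the hand clear and handed the job in at t ≈ 9.4 s.

**Last checks:**
- **Mark on the line:** the top camera put the mark at 27.65° and the long line at 27.35°. That is 0.3° apart, about 0.3 mm at the seam (4 mm allowed). The wrist camera gave 0.7°, about 0.8 mm, just before I backed off.
- **Forces:** the highest reading while pushing was about 4.5 N, and it was back to the zero-load noise (about 1 N) after the hand was clear.
- **Dial at rest and down:** two top views after I left, 0.35 s of robot time apart, gave the same 0.3°. I did not measure the dial's lift directly.
- **Tin, pot and marker:** they sit at the same pixels as before in the top view. I judged this by eye and by a rough image difference. I did not measure their positions again.

**Checks that disagreed:**
- **Fingertip height:** the camera depths showed the real fingertips about 38 mm above the reported tool point. My first approach therefore passed above the fin without touching it. I worked from the camera heights after that.
- **Side camera:** its final automatic line reading of 50.7° was wrong, probably caught on the fin's shadow. Its mark reading of 28.1° fits its first line reading of 27.4°, which is about 0.7 mm.

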